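# Cool the specimen cell and show the puck to the inspection camera

### The arm

A 6-joint arm with a two-finger parallel gripper is mounted at the origin on the work surface. World frame = base frame: x ahead of the robot, y to its left, z up, the work surface at z = 0. Lengths are in mm, angles in rad, forces in N, time in s.
With the tool pointing down it reaches from about 350 to 975 mm from the base axis. Payload 7.1 kg.
Tool frame: the origin (TCP) lies at the very end of the fingers, on their centre line; the grasp point (between the pads) lies 19 mm behind it; z points along the fingers, y is the line along which they close (so a half turn about z gives the same grasp; the last joint's range is limited). The gripper opens to 88 mm and grips with 3 to 60 N. Pads are 20 mm wide; open, the fingers measure 115 mm over their backs; the gripper's body (75 mm by 178 mm) begins 61 mm behind the grasp point.
Start: joints at [1.117, 0.423, 1.63, -0, 1.089, -0.019], TCP at [263.236, 566.844, 222.675] pointing down, gripper open.
Joint ranges: [-3, 3], [-0.9, 2.11], [0.09, 2.58], [-1.31, 4.45], [0.11, 2.69], [-2.54, 2.54]. Speed limits (rad/s): [2.39, 2.39, 3.01, 3.14, 3.14, 3.14].

### API

Orientations are given as a rotation vector (axis times angle).
In Python, from workcell import sensors, imaging, close_job gives the robot as it stands. The module is installed in compiled form; this text tells all that it offers.
- The arm moves only by the tool servo_tool, never from a script. Its argument "steps" is a list of rows, each a list of 3 entries, a list of its own where there are three numbers: the shift along the world's x, y, z in m, then the turn, a rotation vector about the world's x, y, z in degrees, then the opening, from -1 (shut) to 1 (fully open). A call has exactly 8 rows; each row shifts and turns the commanded pose from where the row before left it; what a row does not reach is not made up. A row lasts 1/12 s, in which the tool goes at most 41.7 mm and 7.16 degrees, less where a joint would pass 70% of its speed; a pose out of reach is approached as far as the arm can. A call is refused whole if a number of a shift passes 0.0417 or a number of a turn 7.16, either way. A call with a gripper value outside its range is refused whole. The fingers move at their own pace and stop on an object; the grip force is fixed at half the most. Time passes only in rows, so rows that do not move let the fingers close, or fill a call up. It gives the time, the measured TCP pose, the force, the opening and the grip force at its end, in the units of the state.
- sensors.get_obs(): the state, without advancing time (a new reading comes with each control period).
- imaging.get_image(name): name is "scene" or "side" or "wrist"; returns a dict with "color" (480x640x3 uint8, blue, green, red), "range_z" (480x640 float32, mm along the optical axis (not along the pixel's ray), 0 where there is no reading), "vertical_fov" (degrees; the focal length in pixels is half the picture's height over the tangent of half this angle, whatever the lens; pixels are square), "cx", "cy" (the principal point, pixels), "rvec" (rotation vector, rad) and "tvec" (3), from world to camera coordinates, as OpenCV has them; the wrist camera has in their place "tool_from_camera" (4x4, takes a point from camera to tool coordinates, whose origin is the TCP and whose axes are the flange's). Camera axes: x right, y down, z forward; pixel columns grow to the right and rows downward; lengths in mm; the calibration is good to about 2 mm. The wrist camera is an equidistant fisheye: a pixel r from the principal point sees the ray r / f radians off the axis. A picture is of the moment at which its call begins: read the wrist's pose just before it.
- close_job(): hands the job in; it is judged then, once.
The state is a dict: "t": time; "qpos": joint angles; "qvel": joint speeds; "joint_torque": joint torques, N m; "ee_pos": TCP position; "orientation": TCP orientation; "ft_force": force on the tool from outside, world axes, zero at the start; "moment": the same for the moment, N m; "width": finger opening in mm; "grasp_force": force on a finger pad.
Only numpy, scipy, OpenCV 4.12 (cv2) and the standard library are available. Lean on these libraries where they do the work, as an engineer would, in place of code of your own. Each camera call takes 0.05 s, during which the arm holds its last target. There are 200 camera calls.

### The job

Slide the black plate carrying the brass specimen cell along the bench onto the blue cooling pad (not the red one), without lifting or tipping it, until it sits centred and square on the pad with its long side along the pad's long side, and let go of it. Then lift the specimen puck out of the cell by its steel fin and hold it in the air for the upward-looking inspection camera: the puck's flat underside centred on the lens axis, square to it and 60 mm from the lens, with the fin in line with the two orange marks on the lens ring. Finish while still holding the puck there, motionless; do not touch the camera and leave the vial, ring, screwdriver and tip box where they are.

Things in the scene. Friction and masses are not known exactly. Their poses are not given: they have to be found in the camera images.
- cell_plate: Loose black plate 100 (x) by 136 (y) by 8 mm carrying a fixed brass cell at (0, +22) mm and a fixed handle at (0, -46) mm; 0.5 to 1 kg in all; slides flat on the bench. Origin at the centre of its underside, z up. At the start it lies to the robot's left (+y), turned up to 0.4 rad either way
- handle_top (a point): Middle of the top of the plate's handle, 52 mm above the bench: an upright aluminium bar, 12 mm thick (plate's x), 32 mm long (plate's y), standing on the plate
- well (a point): Centre of the floor of the cell's well, 28 mm above the bench: the cell is a brass cylinder 64 mm across (68 mm at its foot), its rim 36 mm above the bench, with a round well 45 mm wide and 8 mm deep. Small steel nozzle stubs stick out of it along the plate's x, for looks
- puck: Loose specimen puck, 100 to 160 g, lying in the well: brass disc 40 mm across, 8 mm thick, with a steel fin on its middle, 30 mm long (x), 10 mm thick (y), 32 mm tall (top 40 mm above the underside). Origin at the centre of the underside (a round window), z up along the fin. The fin starts within 0.5 rad of the plate's y axis; the puck has 2.5 mm of play all round
- cold_pad: Fixed blue cooling pad with a thin aluminium edge, 124 (x) by 160 (y) mm, let in flush with the bench (nothing to bump into); origin at its centre. Turned up to 0.15 rad. The plate belongs centred on it, with y along y (either way round)
- warm_pad: Fixed red warming pad of the same size and kind, also flush; not to be used. The two pads may change places
- camera: Fixed inspection camera stand: grey foot 100 by 100 by 12 mm and an aluminium block under the leaning camera. Origin at the centre of the foot's underside, z up; turned up to 0.5 rad either way. The lens leans towards the stand's own -x side, roughly towards the robot
- camera_head: The camera: black barrel, 60 mm wide lens ring, white face, green glass. Its z is the lens axis, out of the lens, upwards but leaning 0.436 rad (25 deg) from vertical. Origin at the barrel's rear; lens face at z = 80 mm, about 0.122 m above the bench. Two orange marks at the sides of the ring lie along its y axis (level): the puck's fin (x) goes along y, either way round
- focus (a point): The point on the lens axis 60 mm in front of the lens (z = 140 mm in the camera_head frame), about 0.177 m above the bench, where the centre of the puck's underside must be held
- vial: Bystander: small amber glass vial, 28 mm across, 55 mm tall; origin under its centre. Leave alone
- clamp_ring: Bystander: loose brass ring, 52 mm across, 10 mm high, lying flat; origin under its centre. Leave alone
- tip_box: Bystander: plastic box, blue with a white lid, 62 by 102 by 50 mm; origin under its centre. Leave alone
- screwdriver: Bystander: screwdriver 160 mm long lying on the bench beyond the pads. Leave alone

How it is judged:
By the outcome, as a careful person would: the job done as asked, in the order asked, and still so for the second after the job is handed in, while the arm keeps its last pose, push and grip.
It also fails if it takes over 56 s, if anything falls off the work surface, if the arm or the gripper's body presses on something with over 40 N, if the wrist force passes 120 N, or if a joint passes its speed limit or range.

## Working session

There is one attempt and no reset: what is moved stays moved. The work goes in short steps, Python scripts to look and compute and a tool call to move; the robot and the scene stay as the last step left them, time stands still between calls to the robot, and variables do not carry over. Pictures are saved under pics/ and viewed, at most 10 in all, crops included, and the job is handed in when it is done.

Besides the shell and the picture viewer there is one more tool, called after "Request:" as name(argument=value, ...), one argument or row to a line, values as JSON. servo_tool: Moves the arm, as the interface text tells. Its arguments: {"type":"object","properties":{"steps":{"type":"array"}},"required":["steps"]}

```bash
mkdir -p pics; cat > h.py <<'E'
import numpy as np, cv2
from scipy.spatial.transform import Rotation as R
from workcell import sensors, imaging, close_job
def grab(n):
    o=sensors.get_obs(); m=imaging.get_image(n); m['obs']=o
    m['f']=240/np.tan(np.radians(m['vertical_fov'])/2); m['n']=n
    return m
def world(m):
    """HxWx3 world points from depth"""
    v,u=np.mgrid[0:480,0:640].astype(float); z=m['range_z'].astype(float)
    x=(u-m['cx'])/m['f'];y=(v-m['cy'])/m['f']
    if m['n']=='wrist':
        r=np.hypot(x,y)+1e-9; k=np.tan(np.minimum(r,1.5))/r; x=x*k;y=y*k
    P=np.stack([x*z,y*z,z],-1)
    if m['n']=='wrist':
        T=np.array(m['tool_from_camera']); P=P@T[:3,:3].T+T[:3,3]
        Q=R.from_rotvec(m['obs']['orientation']).as_matrix()
        return P@Q.T+np.array(m['obs']['ee_pos'])
    Q=R.from_rotvec(np.ravel(m['rvec'])).as_matrix()
    return (P-np.ravel(m['tvec']))@Q
def hsv(m): return cv2.cvtColor(m['color'],cv2.COLOR_BGR2HSV)
E
python3 - <<'E'
from h import *
o=sensors.get_obs(); print({k:np.round(v,3) for k,v in o.items()})
for n in ['scene','side','wrist']:
    m=grab(n); cv2.imwrite(f'pics/{n}0.png',m['color']); print(n,m['vertical_fov'],(m['range_z']>0).mean(), {k:np.round(m[k],2) for k in ('rvec','tvec','tool_from_camera') if k in m})
    W=world(m); ok=m['range_z']>0; print(np.percentile(W[ok][:,2],[5,25,50]))
E
```

```text
{'t': np.float64(0.0), 'qpos': array([ 1.117,  0.424,  1.631, -0.   ,  1.089, -0.019]), 'qvel': array([ 0.001, -0.002,  0.   ,  0.001,  0.002,  0.001]), 'joint_torque': array([ 0.0000e+00, -5.4462e+01, -2.7367e+01,  6.4000e-02,  2.3000e-02,
       -0.0000e+00]), 'ee_pos': array([262.992, 566.353, 221.904]), 'orientation': array([-6.770e-01, -3.067e+00,  2.000e-03]), 'ft_force': array([ 0.829,  0.609, -0.029]), 'moment': array([0.011, 0.046, 0.003]), 'grasp_force': np.float64(0.0), 'width': np.float64(87.925)}
scene 43.39631980657103 0.9958919270833333 {'rvec': array([ 2.1 ,  1.21, -0.51]), 'tvec': array([-313.96, -274.42, 1574.14])}
[-7.47975674e+02 -1.70185852e+00  2.42804475e-01]
side 55.62206569263378 0.9960123697916666 {'rvec': array([ 2.22, -0.9 ,  0.36]), 'tvec': array([-404.38,  395.3 ,  631.42])}
[-559.04918678  -53.86079344    1.17379929]
wrist 65.70646984690485 0.9952766927083333 {'tool_from_camera': array([[  -0.  ,   -0.96,   -0.28,   77.73],
       [   1.  ,   -0.  ,    0.  ,    0.47],
       [  -0.  ,   -0.28,    0.96, -161.79],
       [   0.  ,    0.  ,    0.  ,    1.  ]])}
[-1.43914478 -0.51265054  0.36273604]
```

View pics/scene0.png

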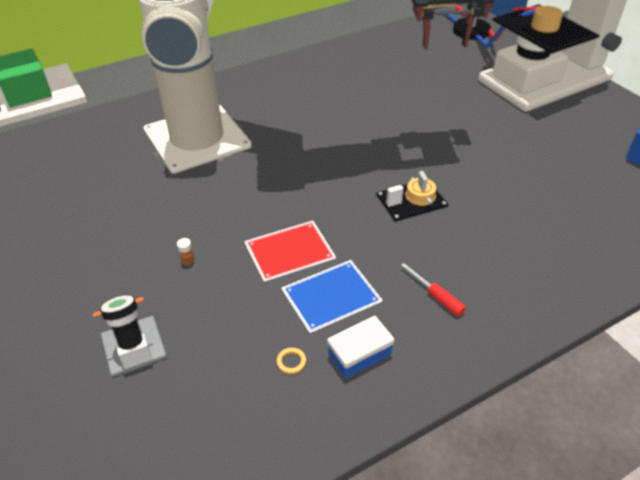

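View pics/wrist0.png

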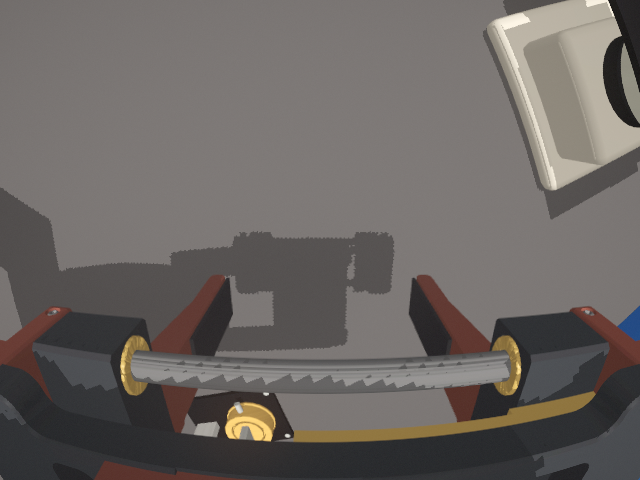

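The scene view shows the plate at about (412,197) with its handle at (395,195) and the cell at (421,190). The blue pad is at (332,294), red pad (290,249), camera (125,325), vial (186,252), ring (291,360), tip box (360,345). The wrist view only catches the plate at its lower edge, around (240,420). Next I measure from depth.

```bash
cat > m1.py <<'E'
from h import *
m=grab('scene'); W=world(m); H=hsv(m); Z=W[...,2]
ws=(W[...,0]>200)&(W[...,0]<1100)&(np.abs(W[...,1])<800)
def rect(name,mask,pts=None):
    n,l,s,c=cv2.connectedComponentsWithStats(mask.astype(np.uint8))
    i=1+np.argmax(s[1:,4]); k=l==i
    r=cv2.minAreaRect(W[k][:,:2].astype(np.float32)); b=cv2.boxPoints(r)
    print(name,s[i,4],np.round(c[i]),'ctr',np.round(r[0],1),'size',np.round(r[1],1),'ang',round(r[2],1),'z',np.round(np.percentile(W[k][:,2],[2,50,98]),1)); return k,r
h,s,v=H[...,0],H[...,1],H[...,2]
rect('blue',ws&(h>100)&(h<130)&(s>150)&(v>80)&(Z<6))
rect('red',ws&((h<6)|(h>174))&(s>180)&(v>120)&(Z<6))
rect('plate',ws&(Z>5)&(Z<12)&(W[...,1]>150)&(v<60))
rect('plateall',ws&(Z>4)&(Z<90)&(W[...,1]>150)&(W[...,0]>330))
rect('brass',ws&(h>12)&(h<30)&(s>130)&(Z>20)&(W[...,1]>150))
rect('handle',ws&(Z>48)&(Z<58)&(s<60)&(W[...,1]>150))
rect('fintop',ws&(Z>58)&(Z<80)&(W[...,1]>150)&(W[...,0]>330))
lk=np.zeros_like(ws);lk[270:380,60:190]=1
k,_=rect('foot',lk&(Z>8)&(Z<16))
k,_=rect('head',lk&(Z>95))
k,_=rect('green',lk&(Z>80)&(h>40)&(h<85)&(s>80))
k,_=rect('face',lk&(Z>95)&(v>150)&(s<40))
P=W[k]; c=P.mean(0); n=np.linalg.svd(P-c)[2][2]; n*=np.sign(n[2]); print('face',c.round(1),n.round(3))
o=lk&(h<14)&(s>150)&(v>120)
n_,l,st,ce=cv2.connectedComponentsWithStats(o.astype(np.uint8))
for i in range(1,n_): print('orange',st[i,4],ce[i].round(),np.median(W[l==i],0).round(1))
o=ws&(Z>30)&(Z<70)
n_,l,st,ce=cv2.connectedComponentsWithStats((ws&(Z>7)).astype(np.uint8))
for i in range(1,n_):
  if st[i,4]>60: print('obj',st[i,4],ce[i].round(),W[l==i].min(0).round(),W[l==i].max(0).round())
E
python3 m1.py
```

```text
blue 3017 [331. 295.] ctr [633.9  33.3] size [146.9 112.4] ang 88.4 z [-2.4  1.1  4.7]
red 2269 [289. 250.] ctr [483.3  19.9] size [143.3 108.8] ang 84.1 z [-2.6  1.   4.6]
plate 584 [410. 207.] ctr [489.4 334.6] size [137.3  98.6] ang 80.7 z [ 5.3  8.1 11.6]
plateall 1883 [412. 197.] ctr [484.9 340.1] size [149.6 111.3] ang 79.6 z [ 4.9 12.3 66. ]
brass 269 [420. 192.] ctr [493.9 353.2] size [63.4 55.3] ang 40.0 z [20.8 33.3 39. ]
handle 66 [395. 188.] ctr [480. 291.] size [33.2 17.8] ang 75.4 z [48.1 51.4 54.9]
fintop 71 [423. 177.] ctr [489.5 357.9] size [12.1 36.3] ang 71.2 z [58.8 66.4 71.1]
foot 1277 [134. 345.] ctr [ 559.8 -344.5] size [ 99.8 102.9] ang 84.8 z [ 8.5 11.9 15.3]
head 1036 [120. 311.] ctr [ 909.5 -334.3] size [764.8  82.6] ang 1.7 z [ 96.7 120.9 134.4]
green 51 [117. 303.] ctr [ 555.  -344.7] size [24.  15.2] ang 83.6 z [119.9 124.2 127.6]
face 260 [117. 303.] ctr [ 910.  -341.3] size [765.4  54. ] ang 0.6 z [111.6 124.7 135.2]
face [ 558.9 -345.1  126.9] [-0.719  0.048  0.694]
orange 25 [138. 300.] [ 562.5 -310.7  118.9]
orange 24 [ 97. 313.] [ 555.3 -379.9  118.7]
obj 1521 [450.  14.] [204. 474. 220.] [332. 638. 349.]
obj 1609 [412. 196.] [428. 262.   7.] [545. 403.  72.]
obj 315 [186. 250.] [ 390. -193.    7.] [ 420. -166.   59.]
obj 638 [442. 295.] [647. 190.   7.] [808. 230.  30.]
obj 3463 [129. 335.] [ 503. -398.    7.] [ 613. -291.  136.]
obj 2459 [360. 345.] [751. -46.   7.] [815.  56.  56.]
obj 316 [291. 360.] [ 707. -135.    7.] [761. -84.  18.]
```

View pics/side0.png

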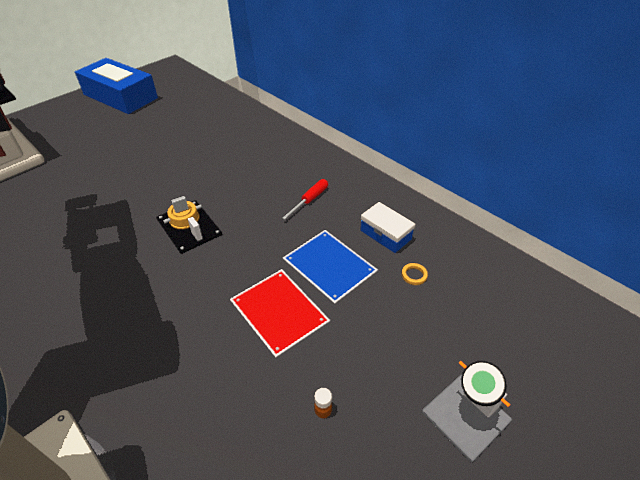

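Side view agrees with the scene view: plate at (188,223), blue pad (330,265), red pad (280,312), lens face (484,382), vial (323,402). The sizes and heights check out. I estimate the handle at (480,291), the plate y axis at 80.7°, the pad at (634,33) with its y axis at about 88°, and the lens at about (555,-345,123). Moving above the handle now.

Request:
servo_tool(
  steps=[
    [[0.014,-0.017,0],[0,0,-5],1],
    [[0.014,-0.017,0],[0,0,-5],1],
    [[0.014,-0.017,0],[0,0,-5],1],
    [[0.014,-0.017,0],[0,0,-5],1],
    [[0.014,-0.017,0],[0,0,-5],1],
    [[0.014,-0.017,0],[0,0,-5],1],
    [[0.014,-0.017,0],[0,0,-5],1],
    [[0.014,-0.017,0],[0,0,-5],1],
  ],
)

```text
t: 0.87
ee_pos: [375.7, 429.9, 222.6]
orientation: [-1.692, -2.647, 0.0]
ft_force: [-0.5, 0.1, 0.5]
width: 87.9
grasp_force: 0.0
```

Request:
servo_tool(
  steps=[
    [[0.014,-0.017,0],[0,0,-5],1],
    [[0.014,-0.017,0],[0,0,-5],1],
    [[0.014,-0.017,0],[0,0,-5],1],
    [[0.014,-0.017,0],[0,0,-5],1],
    [[0.014,-0.017,0],[0,0,-5],1],
    [[0.014,-0.017,0],[0,0,-5],1],
    [[0.014,-0.017,0],[0,0,-5],1],
    [[0,0,0],[0,0,0],1],
  ],
)

```text
t: 1.53
ee_pos: [475.1, 309.5, 222.6]
orientation: [2.411, 2.013, 0.0]
ft_force: [-0.8, -1.2, -1.1]
width: 87.7
grasp_force: 0.0
```

```bash
cat > m2.py <<'E'
from h import *
import sys
m=grab('wrist'); cv2.imwrite(f'pics/{sys.argv[1]}.png',m['color']); W=world(m); H=hsv(m); Z=W[...,2]; o=m['obs']
Q=R.from_rotvec(o['orientation']).as_matrix(); print('t',o['t'],'tcp',o['ee_pos'].round(1),'toolz',Q[:,2].round(3),'yaw y',np.degrees(np.arctan2(Q[1,1],Q[0,1])).round(1))
h,s,v=H[...,0],H[...,1],H[...,2]
L=(W-o['ee_pos'])@Q   # tool coords: exclude gripper
nog=(L[...,2]>12)&(m['range_z']>0)
def rect(name,mask):
    n,l,st,c=cv2.connectedComponentsWithStats(mask.astype(np.uint8))
    if n<2: return print(name,'none')
    i=1+np.argmax(st[1:,4]); P=W[l==i]; r=cv2.minAreaRect(P[:,:2].astype(np.float32))
    print(name,st[i,4],c[i].round(),'ctr',np.round(r[0],1),'size',np.round(r[1],1),'ang',round(r[2],1),'z',np.percentile(P[:,2],[2,50,98]).round(1),'mean',P.mean(0).round(1))
rect('handle',nog&(Z>48)&(Z<56)&(s<70))
rect('fin',nog&(Z>63)&(Z<74)&(s<70))
rect('brass',nog&(h>10)&(h<32)&(s>120)&(Z>31)&(Z<42))
rect('plate',nog&(Z>4)&(Z<12))
rect('blue',nog&(h>100)&(h<130)&(s>150)&(v>60)&(Z<6))
E
python3 m2.py w1
```

```text
t 1.5333 tcp [475.1 309.5 222.6] toolz [ 0.001 -0.001 -1.   ] yaw y -10.3
handle 423 [327. 236.] ctr [477.3 290.2] size [32.3 11.8] ang 81.9 z [49.7 51.6 53.1] mean [477.4 291.   51.6]
fin 397 [325. 165.] ctr [487.2 357.6] size [10.1 29.4] ang 75.4 z [65.8 67.6 69. ] mean [487.4 357.8  67.5]
brass 237 [323. 164.] ctr [487.  357.5] size [46.4 46.2] ang 79.7 z [31.6 34.9 36.8] mean [485.4 356.6  34.6]
plate 8352 [325. 185.] ctr [484.  335.9] size [136.4 100.9] ang 81.3 z [6.1 7.7 9.5] mean [483.3 332.    7.7]
blue 722 [440. 408.] ctr [587.4  -0.7] size [38.1 83. ] ang 13.0 z [-1.2  0.2  1.6] mean [ 5.902e+02 -1.200e+00  2.000e-01]
```

View pics/w1.png

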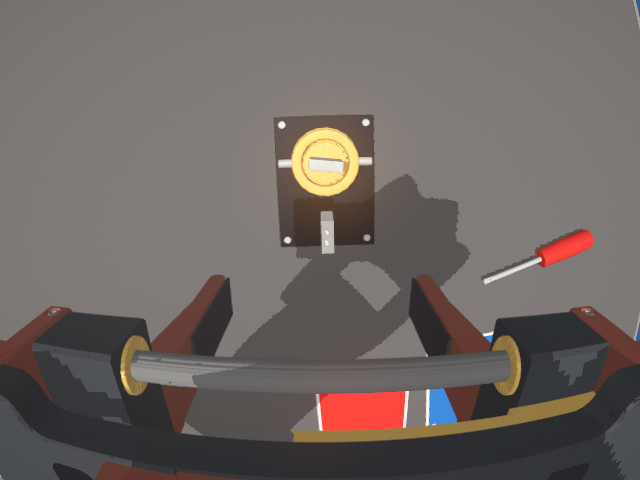

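The wrist view shows the plate square below the tool, with the handle at (327,232) and the cell and puck at (325,163). The fin lies roughly along the plate's x, not its y as the text says, and I'm going with the image. So the puck grasp will close along the plate's y with a reduced opening to stay clear of the handle. Next I descend onto the handle.

Request:
servo_tool(
  steps=[
    [[0.002,-0.019,-0.01],[0,0,1.8],1],
    [[0,0,-0.03],[0,0,0],1],
    [[0,0,-0.03],[0,0,0],1],
    [[0,0,-0.03],[0,0,0],1],
    [[0,0,-0.03],[0,0,0],1],
    [[0,0,-0.03],[0,0,0],1],
    [[0,0,-0.02],[0,0,0],1],
    [[0,0,0],[0,0,0],1],
  ],
)

```text
t: 2.25
ee_pos: [471.9, 292.1, 38.8]
orientation: [-2.369, -2.061, 0.011]
ft_force: [-1.3, -0.0, -0.4]
width: 88.1
grasp_force: 0.0
```

```bash
python3 m2.py w2
```

```text
t 2.25 tcp [471.9 292.1  38.8] toolz [-0.006 -0.004 -1.   ] yaw y -8.0
handle none
fin none
brass none
plate 17911 [330. 248.] ctr [480.4 310.6] size [ 85.8 101.1] ang 81.3 z [6.4 7.7 9.1] mean [478.1 306.3   7.7]
blue none
```

```bash
sed -i "s/^nog=.*/nog=((L[...,2]>12)|(np.abs(L[...,1])<36))\&(m['range_z']>0)/" m2.py; python3 m2.py w2; python3 -c "
from h import *
for i in range(4): print(sensors.get_obs()['ee_pos'].round(1)); imaging.get_image('wrist')"
```

```text
t 2.3 tcp [473.2 292.7  40.8] toolz [-0.004 -0.002 -1.   ] yaw y -8.0
handle 1630 [332. 309.] ctr [477.7 290.6] size [32.4 12.1] ang 80.9 z [49.3 51.6 52.8] mean [477.7 291.8  51.6]
fin 2208 [336. 164.] ctr [487.5 357.5] size [10.2 29.8] ang 74.6 z [65.9 67.7 69. ] mean [487.4 357.6  67.6]
brass 6927 [337. 160.] ctr [487.2 357.4] size [63.2 62.1] ang 83.1 z [32.6 35.5 36.9] mean [488.8 356.3  35.4]
plate 17642 [328. 249.] ctr [480.4 311.4] size [ 88.4 100.8] ang 81.0 z [6.4 7.7 9. ] mean [478.5 306.1   7.7]
blue none
[474.5 293.3  42.4]
[475.4 293.7  43.5]
[475.9 293.8  44.1]
[476.1 293.8  44.3]
```

Request:
servo_tool(
  steps=[
    [[0.001,-0.001,-0.008],[0,0,0],1],
    [[0.001,-0.002,-0.009],[0,0,0],1],
    [[0,0,-0.009],[0,0,0],1],
    [[0,0,0],[0,0,0],1],
    [[0,0,0],[0,0,0],1],
    [[0,0,0],[0,0,0],-0.5],
    [[0,0,0],[0,0,0],-1],
    [[0,0,0],[0,0,0],-1],
  ],
)

```text
t: 3.22
ee_pos: [477.4, 290.0, 16.9]
orientation: [2.373, 2.059, 0.001]
ft_force: [-0.4, 0.5, 0.8]
width: 71.5
grasp_force: 0.0
```

Request:
servo_tool(
  steps=[
    [[0,0,0],[0,0,0],-1],
    [[0,0,0],[0,0,0],-1],
    [[0,0,0],[0,0,0],-1],
    [[0,0,0],[0,0,0],-1],
    [[0,0,0],[0,0,0],-1],
    [[0,0,0],[0,0,0],-1],
    [[0,0,0],[0,0,0],-1],
    [[0,0,0],[0,0,0],-1],
  ],
)

```text
t: 3.88
ee_pos: [477.3, 289.8, 16.7]
orientation: [2.373, 2.059, 0.0]
ft_force: [0.0, -1.9, -0.6]
width: 17.8
grasp_force: 0.0
```

Request:
servo_tool(
  steps=[
    [[0,0,0],[0,0,0],-1],
    [[0,0,0],[0,0,0],-1],
    [[0,0,0],[0,0,0],-1],
    [[0.001,-0.004,0],[0,0,0],-1],
    [[0.002,-0.008,0],[0,0,0.3],-1],
    [[0.003,-0.012,0],[0,0,0.4],-1],
    [[0.004,-0.015,0],[0,0,0.4],-1],
    [[0.004,-0.015,0],[0,0,0.4],-1],
  ],
)

```text
t: 4.55
ee_pos: [491.1, 235.5, 16.7]
orientation: [-2.344, -2.091, -0.0]
ft_force: [-0.2, 3.3, -1.4]
width: 11.7
grasp_force: 30.0
```

Request:
servo_tool(
  steps=[
    [[0.006,-0.016,0],[0,0,0.4],-1],
    [[0.006,-0.016,0],[0,0,0.4],-1],
    [[0.006,-0.016,0],[0,0,0.4],-1],
    [[0.006,-0.016,0],[0,0,0.4],-1],
    [[0.006,-0.016,0],[0,0,0.4],-1],
    [[0.006,-0.016,0],[0,0,0.4],-1],
    [[0.006,-0.016,0],[0,0,0.4],-1],
    [[0.006,-0.016,0],[0,0,0.4],-1],
  ],
)

```text
t: 5.22
ee_pos: [538.8, 107.1, 16.7]
orientation: [-2.285, -2.155, 0.001]
ft_force: [-1.5, 4.7, 0.4]
width: 11.8
grasp_force: 30.0
```

Request:
servo_tool(
  steps=[
    [[0.008,-0.014,0],[0,0,0.4],-1],
    [[0.008,-0.012,0],[0,0,0.4],-1],
    [[0.008,-0.01,0],[0,0,0.4],-1],
    [[0.006,-0.006,0],[0,0,0.3],-1],
    [[0.004,-0.003,0],[0,0,0.2],-1],
    [[0.001,0,0],[0,0,0],-1],
    [[0,0,0],[0,0,0],-1],
    [[0,0,0],[0,0,0],-1],
  ],
)

```text
t: 5.88
ee_pos: [573.0, 61.7, 16.7]
orientation: [-2.253, -2.188, 0.004]
ft_force: [-4.0, -4.5, 3.7]
width: 12.1
grasp_force: 30.0
```

```bash
python3 m2.py w3; sed -i 's/>150)/>-200)/g' m1.py; python3 m1.py|head -7
```

```text
t 5.8833 tcp [573.   61.7  16.7] toolz [-0.002 -0.001 -1.   ] yaw y -1.7
handle 2026 [320. 327.] ctr [572.4  64.6] size [28.6 14.4] ang 88.2 z [49.3 51.7 54.5] mean [572.5  66.1  51.7]
fin 3249 [319. 163.] ctr [574.2 130.3] size [10.1 29.8] ang 81.6 z [66.2 67.7 69. ] mean [574.1 130.4  67.7]
brass 10434 [320. 155.] ctr [574.2 130.3] size [63.  63.5] ang 73.9 z [32.6 35.6 37. ] mean [574.2 130.8  35.5]
plate 10783 [324. 260.] ctr [573.5  80.6] size [76.6 72.2] ang 88.5 z [6.5 7.7 9. ] mean [574.3  78.2   7.7]
blue 14947 [475. 266.] ctr [657.5  60.1] size [95.8 67.9] ang 88.3 z [-0.8  0.5  1.7] mean [6.574e+02 6.830e+01 5.000e-01]
blue 3120 [329. 299.] ctr [632.9  33.7] size [161.  126.6] ang 87.7 z [-2.5  1.1  4.6]
red 2057 [285. 250.] ctr [482.   14.3] size [133.9 110.6] ang 83.7 z [-2.8  0.9  4.5]
plate 788 [347. 270.] ctr [578.5 107.6] size [135.   97.8] ang 88.1 z [ 5.3  8.3 11.4]
plateall 2527 [360. 346.] ctr [768.2   6.1] size [ 93.8 106.7] ang 1.8 z [ 6.3 49.1 53.3]
brass 125 [366. 252.] ctr [612.3 117.9] size [ 32.4 127.1] ang 46.1 z [ 21.1  34.6 137.4]
handle 1518 [360. 339.] ctr [783.    4.6] size [ 63.7 101.7] ang 0.6 z [48.2 50.4 53.7]
fintop 28 [357. 232.] ctr [568.8 132.3] size [ 9.9 13.5] ang 84.3 z [65.6 68.3 70.6]
```

View pics/w3.png

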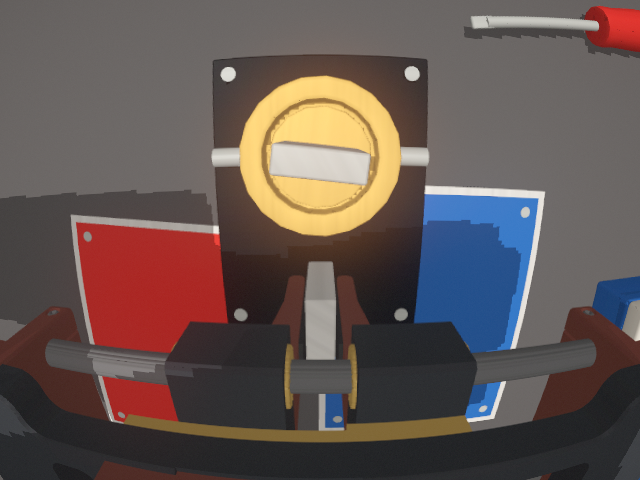

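The wrist view shows the handle gripped at (320,320) with the plate flat and undistorted, and the blue pad's top-right corner at (543,192). I'll slide the remaining (60,-75) mm.

Request:
servo_tool(
  steps=[
    [[0.005,-0.006,0],[0,0,0],-1],
    [[0.01,-0.013,0],[0,0,0],-1],
    [[0.012,-0.015,0],[0,0,0],-1],
    [[0.012,-0.015,0],[0,0,0],-1],
    [[0.011,-0.014,0],[0,0,0],-1],
    [[0.007,-0.009,0],[0,0,0],-1],
    [[0.003,-0.003,0],[0,0,0],-1],
    [[0,0,0],[0,0,0],-1],
  ],
)

```text
t: 6.65
ee_pos: [634.5, -13.3, 16.7]
orientation: [2.255, 2.187, -0.001]
ft_force: [0.2, -5.7, 1.9]
width: 11.7
grasp_force: 30.0
```

```bash
cat > m3.py <<'E'
from h import *
for n in ['wrist','scene','side']:
    m=grab(n); W=world(m); H=hsv(m); h,s,v=cv2.split(H); Z=W[...,2]
    near=(np.abs(W[...,0]-634)<100)&(np.abs(W[...,1]-33)<110)
    print(n,m['obs']['t'].round(2),m['obs']['ee_pos'].round(1))
    b=near&(h>100)&(h<130)&(s>130)&(v>50)&(Z<6)
    wh=near&(s<60)&(v>130)&(Z<5)&(cv2.dilate(b.astype(np.uint8),np.ones((7,7)))>0)
    k=near&(Z>5)&(Z<11)&(v<75)
    for nm,q in (('blue',b),('blue+edge',b|wh),('plate',k)):
        if q.sum()<100: continue
        r=cv2.minAreaRect(W[q][:,:2].astype(np.float32)); print(nm,q.sum(),np.round(r[0],1),np.round(r[1],1),round(r[2],2))
    if n=='wrist': cv2.imwrite('pics/w4.png',m['color'])
E
python3 m3.py; python3 m2.py w4
```

```text
t 6.7 tcp [634.4 -13.2  16.7] toolz [ 0.    -0.001 -1.   ] yaw y -1.7
handle 2024 [320. 327.] ctr [633.8 -10.2] size [28.5 14.4] ang 88.5 z [49.1 51.6 54.2] mean [633.8  -8.8  51.6]
fin 3246 [320. 163.] ctr [635.7  55.4] size [10.2 29.9] ang 81.2 z [66.2 67.7 68.9] mean [635.6  55.5  67.6]
brass 10402 [320. 155.] ctr [635.5  55.3] size [62.7 63.3] ang 2.5 z [32.5 35.5 37. ] mean [635.7  55.9  35.4]
plate 10786 [323. 260.] ctr [635.    5.9] size [77.2 72. ] ang 88.3 z [6.4 7.7 9. ] mean [635.6   3.2   7.7]
blue 2120 [420. 147.] ctr [688.   36.9] size [ 30.  147.1] ang 9.0 z [-0.8  0.5  1.9] mean [6.854e+02 5.600e+01 5.000e-01]Traceback (most recent call last):
  File "m3.py", line 5, in <module>
    print(n,m['obs']['t'].round(2),m['obs']['ee_pos'].round(1))
            ^^^^^^^^^^^^^^^^^^^
AttributeError: 'float' object has no attribute 'round'
```

View pics/w4.png

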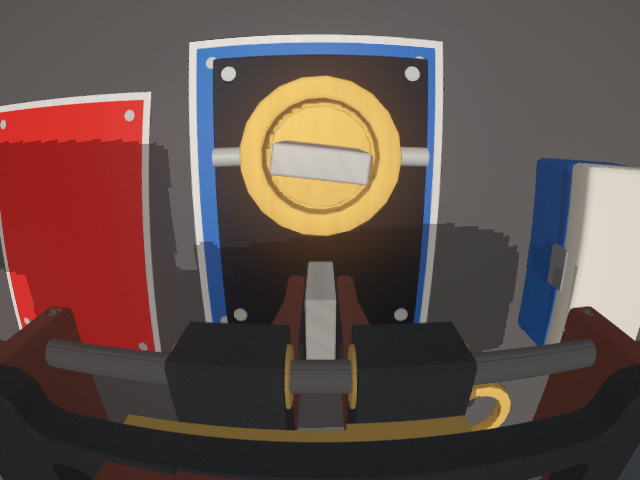

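The wrist view shows the plate on the blue pad and nearly centred: blue strip about 16 px on the left, 10 px on the right, with the far edge visible at the top. I'll measure the margins numerically.

```bash
cat > m3.py <<'E'
from h import *
m=grab('wrist'); W=world(m); h,s,v=cv2.split(hsv(m)); Z=W[...,2]
L=R.from_rotvec(m['obs']['orientation']).inv().apply((W-m['obs']['ee_pos']).reshape(-1,3)).reshape(W.shape)
near=(np.abs(W[...,0]-634)<85)&(W[...,1]>-10)&(W[...,1]<125)
pl=(Z>5)&(Z<11)&near&(v<110); gl=(Z<4)&near; wh=gl&(s<60)&(v>=105)&(v>0)
# per row: outer white edges & plate edges
D={k:[] for k in ('padL','plL','plR','padR')}
bl=gl&(h>100)&(h<130)&(s>120)
for r in range(90,310,5):
    b=np.where(bl[r])[0]; p=np.where(pl[r])[0]
    if len(b)<4 or len(p)<20: continue
    lb=b[b<320]; rb=b[b>320]
    if len(lb)>2: D['padL'].append(W[r,lb.min(),:2]); D['plL'].append(W[r,p.min(),:2])
    if len(rb)>2: D['padR'].append(W[r,rb.max(),:2]); D['plR'].append(W[r,p.max(),:2])
for k,P in D.items():
    P=np.array(P,np.float32)
    if len(P)<3: print(k,len(P)); continue
    vx,vy,x,y=cv2.fitLine(P,cv2.DIST_HUBER,0,.01,.01).ravel()
    print(k,len(P),'x at y=33: %.1f'%(x+vx/vy*(33-y)),'dir %.2f'%(np.degrees(np.arctan2(vy,vx))%180))
B=[];Pt=[]
for c in range(240,400,8):
    b=np.where(bl[:,c])[0]; p=np.where(pl[:150,c])[0]
    if len(b) and b.min()<80: B.append(W[b.min(),c,:2])
    if len(p): Pt.append(W[p.min(),c,:2])
for nm,P in (('padTop',B),('plTop',Pt)):
    P=np.array(P); q=np.polyfit(P[:,0],P[:,1],1); print(nm,'y at x=634: %.1f'%np.polyval(q,634),'dir %.2f'%np.degrees(np.arctan(q[0])))
for n in ('scene','side'):
    m=grab(n); W=world(m); h,s,v=cv2.split(hsv(m))
    k=(np.abs(W[...,0]-634)<100)&(np.abs(W[...,1]-33)<110)&(h>100)&(h<130)&(s>130)&(v>50)&(W[...,2]<6)
    r=cv2.minAreaRect(W[k][:,:2].astype(np.float32)); print(n,k.sum(),np.round(r[0],1),np.round(r[1],1),round(r[2],2))
E
python3 m3.py
```

```text
padL 35 x at y=33: 575.0 dir 88.06
plL 35 x at y=33: 585.5 dir 88.19
plR 34 x at y=33: 684.3 dir 88.28
padR 34 x at y=33: 689.9 dir 88.39
padTop y at x=634: 108.3 dir -1.69
plTop y at x=634: 101.1 dir -1.55
scene 339 [634.8  31.6] [147.3 112.4] 88.96
side 469 [633.4  31.7] [152. 116.] 87.86
```

Request:
servo_tool(
  steps=[
    [[-0.001,0,0],[0,0,0],-1],
    [[-0.001,-0.0005,0],[0,0,0],-1],
    [[-0.0005,-0.0005,0],[0,0,0],-1],
    [[0,0,0],[0,0,0],-1],
    [[0,0,0],[0,0,0],-1],
    [[0,0,0],[0,0,0],-1],
    [[0,0,0],[0,0,0],-1],
    [[0,0,0],[0,0,0],-1],
  ],
)

```text
t: 7.57
ee_pos: [631.6, -12.8, 16.7]
orientation: [-2.254, -2.188, -0.0]
ft_force: [1.6, 3.8, -1.7]
width: 11.9
grasp_force: 30.0
```

```bash
python3 m3.py
```

```text
padL 35 x at y=33: 574.9 dir 87.97
plL 35 x at y=33: 582.9 dir 88.13
plR 34 x at y=33: 681.7 dir 88.25
padR 34 x at y=33: 689.9 dir 88.21
padTop y at x=634: 108.4 dir -1.78
plTop y at x=634: 101.2 dir -1.81
scene 394 [635.6  31.8] [146.1 109. ] 88.21
side 416 [634.1  32. ] [152.  116.4] 88.22
```

Plate centred and square to within 1 mm. Releasing it and rising.

Request:
servo_tool(
  steps=[
    [[0,0,0],[0,0,0],0],
    [[0,0,0],[0,0,0],0],
    [[0,0,0],[0,0,0],0],
    [[0,0,0],[0,0,0],0],
    [[0,0,0],[0,0,0],0],
    [[0,0,0.01],[0,0,0],0],
    [[0,0,0.02],[0,0,0],0],
    [[0,0,0.025],[0,0,0],0],
  ],
)

```text
t: 8.38
ee_pos: [630.4, -13.2, 71.3]
orientation: [-2.253, -2.186, 0.004]
ft_force: [0.2, 0.0, 0.4]
width: 43.8
grasp_force: 0.0
```

Request:
servo_tool(
  steps=[
    [[0,0,0.03],[0,0,0],0],
    [[0,0,0.03],[0,0,0],0],
    [[0,0.005,0.01],[0,0,6.9],0],
    [[0,0.01,0],[0,0,6.9],0],
    [[0,0.01,0],[0,0,6.9],0],
    [[0,0.01,0],[0,0,6.9],0],
    [[0,0.01,0],[0,0,6.9],0],
    [[0,0.01,0],[0,0,6.9],0],
  ],
)

```text
t: 9.05
ee_pos: [631.7, 42.2, 142.6]
orientation: [1.327, 2.847, 0.0]
ft_force: [-0.5, -0.0, -0.4]
width: 43.6
grasp_force: 0.0
```

Request:
servo_tool(
  steps=[
    [[0,0.005,0],[0,0,6.9],0],
    [[0,0.005,0],[0,0,6.9],0],
    [[0.002,0.002,0],[0,0,6.9],0],
    [[0,0,0],[0,0,6.9],0],
    [[0,0,0],[0,0,6.9],0],
    [[0,0,0],[0,0,6.9],0],
    [[0,0,0],[0,0,0],0],
    [[0,0,0],[0,0,0],0],
  ],
)

```text
t: 9.72
ee_pos: [633.7, 53.8, 142.3]
orientation: [0.25, 3.131, 0.0]
ft_force: [-0.8, -0.1, 0.3]
width: 43.9
grasp_force: 0.0
```

```bash
python3 m2.py w5; python3 m2.py w5
```

```text
t 9.7167 tcp [633.7  53.8 142.3] toolz [ 0. -0. -1.] yaw y 80.9
handle 3265 [298. 410.] ctr [789.8   8.8] size [97.1 48.6] ang 80.6 z [48.3 49.6 50.9] mean [787.8   9.1  49.6]
fin 629 [321. 247.] ctr [632.5  55.7] size [ 9.6 30.2] ang 82.2 z [65.3 67.7 69.1] mean [631.9  55.7  67.6]
brass 2052 [315. 236.] ctr [632.4  55.3] size [61.6 62.7] ang 85.7 z [32.2 35.5 36.9] mean [633.   50.6  35.3]
plate 11208 [290. 220.] ctr [632.1  33.8] size [136.6 100.7] ang 88.1 z [6.2 7.7 9.5] mean [624.4  30.6   7.7]
blue 753 [217. 192.] ctr [603.3 -16.7] size [50.2 60.5] ang 88.1 z [-1.1  0.4  1.9] mean [ 5.907e+02 -2.750e+01  4.000e-01]
t 9.7667 tcp [633.7  53.8 142.1] toolz [ 0.  0. -1.] yaw y 80.9
handle 3260 [298. 410.] ctr [789.9   9.2] size [96.8 48.3] ang 80.3 z [48.3 49.6 50.8] mean [787.7   9.1  49.6]
fin 632 [321. 247.] ctr [632.5  55.7] size [ 9.6 30.7] ang 82.2 z [65.3 67.7 69. ] mean [631.9  55.7  67.6]
brass 2055 [315. 236.] ctr [632.3  55.3] size [61.6 62.3] ang 85.2 z [32.2 35.4 37. ] mean [633.1  50.5  35.3]
plate 11228 [290. 220.] ctr [632.   33.8] size [136.7 100.6] ang 88.2 z [6.2 7.7 9.5] mean [624.4  30.6   7.7]
blue 749 [216. 192.] ctr [603.3 -18.1] size [47.4 60.7] ang 88.2 z [-1.1  0.4  1.9] mean [ 5.909e+02 -2.780e+01  4.000e-01]
```

View pics/w5.png

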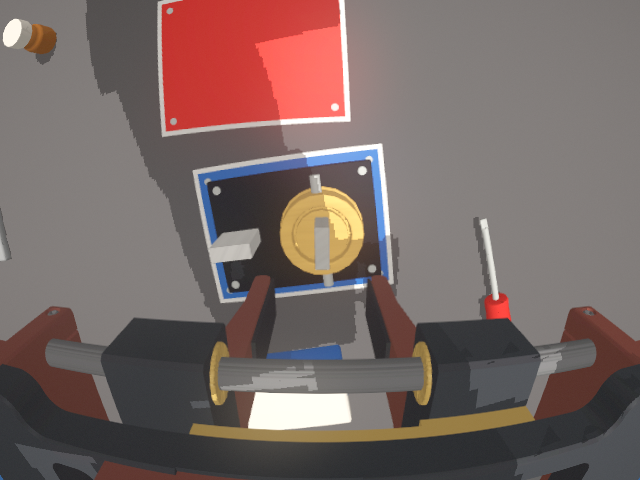

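The wrist view shows the plate square on the blue pad, with the released handle at (235,245) and the fin at (321,243) lined up between the fingers. Descending on the fin.

Request:
servo_tool(
  steps=[
    [[-0.001,0.002,-0.015],[0,0,0.8],0],
    [[0,0,-0.02],[0,0,0],0],
    [[0,0,-0.02],[0,0,0],0],
    [[0,0,-0.02],[0,0,0],0],
    [[0,0,-0.015],[0,0,0],0],
    [[0,0,-0.008],[0,0,0],0],
    [[0,0,-0.003],[0,0,0],0],
    [[0,0,0],[0,0,0],0],
  ],
)

```text
t: 10.48
ee_pos: [632.5, 55.8, 40.3]
orientation: [-0.224, -3.133, 0.0]
ft_force: [-0.1, 0.3, -0.1]
width: 43.7
grasp_force: 0.0
```

Request:
servo_tool(
  steps=[
    [[0,0,0],[0,0,0],0],
    [[0,0,0],[0,0,0],0],
    [[0,0,0],[0,0,0],-1],
    [[0,0,0],[0,0,0],-1],
    [[0,0,0],[0,0,0],-1],
    [[0,0,0],[0,0,0],-1],
    [[0,0,0],[0,0,0],-1],
    [[0,0,0],[0,0,0],-1],
  ],
)

```text
t: 11.15
ee_pos: [632.8, 55.8, 40.8]
orientation: [0.222, 3.134, -0.0]
ft_force: [0.4, -0.1, 1.6]
width: 9.8
grasp_force: 30.0
```

Request:
servo_tool(
  steps=[
    [[0,0,0],[0,0,0],-1],
    [[0,0,0],[0,0,0],-1],
    [[0,0,0],[0,0,0],-1],
    [[0,0,0],[0,0,0],-1],
    [[0,0,0],[0,0,0],-1],
    [[0,0,0],[0,0,0],-1],
    [[0,0,0],[0,0,0],-1],
    [[0,0,0],[0,0,0],-1],
  ],
)

```text
t: 11.82
ee_pos: [632.8, 55.8, 40.8]
orientation: [0.222, 3.134, -0.0]
ft_force: [-1.7, 0.0, 3.0]
width: 9.9
grasp_force: 30.0
```

```bash
python3 m2.py w6|head -5; python3 m1.py | grep -E "plate |foot|green|orange"
```

```text
t 11.8167 tcp [632.8  55.8  40.8] toolz [ 0. -0. -1.] yaw y 81.9
handle 166 [319. 280.] ctr [619.   57.6] size [ 4.3 11.5] ang 9.4 z [48.3 52.1 55.9] mean [618.6  58.2  52.2]
fin 1691 [320. 322.] ctr [632.6  56.4] size [12.2 30.3] ang 80.1 z [64.3 67.6 72.8] mean [630.8  56.9  67.7]
brass 4221 [316. 270.] ctr [625.4  56.5] size [63.2 49. ] ang 82.0 z [32.1 35.5 36.8] mean [620.2  56.3  35.4]
plate 17352 [275. 237.] ctr [625.7  33.9] size [136.3  87.7] ang 88.3 z [6.3 7.7 9.8] mean [608.7  34.2   7.8]
plate 1050 [329. 301.] ctr [635.2  32.6] size [134.5 101.4] ang 88.8 z [ 5.3  8.2 11.3]
foot 1277 [134. 345.] ctr [ 559.4 -344.4] size [100.  103.4] ang 84.4 z [ 8.6 12.  15.3]
green 52 [117. 303.] ctr [ 555.  -344.6] size [24.  15.5] ang 83.2 z [118.4 123.9 127.8]
orange 1 [130. 295.] [ 542.2 -319.5  116. ]
orange 1 [113. 297.] [ 424.3 -343.9    2.6]
orange 1 [115. 296.] [ 419.7 -339.6   -1.7]
orange 52 [139. 299.] [ 559.3 -305.1  117.2]
orange 1 [108. 299.] [ 4.222e+02 -3.539e+02  3.000e-01]
orange 1 [111. 298.] [ 425.2 -348.1    3. ]
orange 1 [103. 302.] [ 427.5 -364.7    3.2]
orange 
[... 3741 characters left out ...]
nge 1 [131. 362.] [ 605.9 -359.8   22.8]
orange 1 [136. 362.] [ 609.4 -352.2   21.6]
orange 3 [138. 363.] [ 607.2 -349.6   13.7]
orange 2 [140. 364.] [ 607.4 -346.8   10.2]
orange 2 [122. 364.] [ 593.8 -375.3   11. ]
orange 4 [124. 366.] [ 604.2 -373.7   15.7]
orange 1 [129. 365.] [ 604.9 -364.8   16. ]
orange 2 [132. 365.] [ 606.3 -361.    14.8]
orange 3 [136. 365.] [ 607.4 -354.    11.5]
orange 1 [108. 367.] [ 576.8 -398.8   -1.4]
orange 1 [119. 366.] [ 594.3 -380.8   11.1]
orange 1 [117. 368.] [ 596.8 -385.1   11.4]
orange 1 [126. 369.] [ 606.4 -371.9   10.7]
orange 1 [109. 370.] [ 586.4 -399.     1.9]
orange 2 [118. 372.] [ 605.  -385.    11.1]
orange 1 [110. 373.] [ 591.4 -399.3   -0.9]
```

Fin gripped (9.9 mm, 30 N). Lifting, and meanwhile triangulating the lens.

Request:
servo_tool(
  steps=[
    [[0,0,0.005],[0,0,0],-1],
    [[0,0,0.01],[0,0,0],-1],
    [[0,0,0.02],[0,0,0],-1],
    [[0,0,0.03],[0,0,0],-1],
    [[0,0,0.035],[0,0,0],-1],
    [[0,0,0.035],[0,0,0],-1],
    [[0,0,0.03],[0,0,0],-1],
    [[0,0,0.02],[0,0,0],-1],
  ],
)

```text
t: 12.58
ee_pos: [633.8, 56.0, 230.0]
orientation: [0.222, 3.129, 0.001]
ft_force: [0.5, 1.2, -1.3]
width: 10.0
grasp_force: 30.0
```

Request:
servo_tool(
  steps=[
    [[-0.008,-0.025,0],[0,0,-5.5],-1],
    [[-0.008,-0.025,0],[0,0,-5.5],-1],
    [[-0.008,-0.025,0],[0,0,-5.5],-1],
    [[-0.008,-0.025,0],[0,0,-5.5],-1],
    [[-0.008,-0.025,0],[0,0,-5.5],-1],
    [[-0.008,-0.025,0],[0,0,-5.5],-1],
    [[-0.008,-0.025,0],[0,0,-5.5],-1],
    [[-0.008,-0.025,0],[0,0,-5.5],-1],
  ],
)

```text
t: 13.25
ee_pos: [568.1, -145.2, 226.3]
orientation: [1.386, 2.819, 0.0]
ft_force: [0.0, -0.1, -0.9]
width: 9.6
grasp_force: 30.0
```

```bash
cat > m4.py <<'E'
from h import *
rays={}
for n in ('scene','side','wrist'):
    m=grab(n); W=world(m); h,s,v=cv2.split(hsv(m)); Z=W[...,2]
    if n=='wrist': cv2.imwrite('pics/w7.png',m['color']); print(m['obs']['t'],m['obs']['ee_pos'].round(1))
    lk=(np.abs(W[...,0]-558)<75)&(np.abs(W[...,1]+345)<75)&(Z>80)&(Z<150)
    g=lk&(h>40)&(h<85)&(s>70); o=lk&(h>5)&(h<16)&(s>170)&(v>130)&(Z>100)
    f=lk&(s<40)&(v>140)&(Z>100)
    for nm,q in (('green',g),('face+green',f|g)):
        if q.sum()<20: print(n,nm,'none'); continue
        cn=max(cv2.findContours(q.astype(np.uint8),cv2.RETR_EXTERNAL,cv2.CHAIN_APPROX_NONE)[0],key=cv2.contourArea)
        e=cv2.fitEllipse(cn); c=np.array(e[0]); print(n,nm,len(cn),c.round(1),np.round(e[1],1),'W',np.mean(W[q],0).round(1))
        if n!='wrist': rays.setdefault(nm,[]).append((m,c))
        P=W[q]; P=P[np.abs(P[:,2]-np.median(P[:,2]))<15]; A=np.c_[P[:,:2],np.ones(len(P))]; k=np.linalg.lstsq(A,P[:,2],rcond=None)[0]; nn=np.array([-k[0],-k[1],1]); print('   n',(nn/np.linalg.norm(nn)).round(3))
    N,l,st,ce=cv2.connectedComponentsWithStats(o.astype(np.uint8))
    for i in range(1,N):
        if st[i,4]>8: print(n,'orange',st[i,4],ce[i].round(1),np.median(W[l==i],0).round(1)); 
def tri(rs):
    A=[];b=[]
    for m,c in rs:
        Q=R.from_rotvec(np.ravel(m['rvec'])).as_matrix(); C=-Q.T@np.ravel(m['tvec'])
        d=Q.T@np.array([(c[0]-m['cx'])/m['f'],(c[1]-m['cy'])/m['f'],1]); d/=np.linalg.norm(d)
        M=np.eye(3)-np.outer(d,d); A.append(M); b.append(M@C)
    x,r,*_=np.linalg.lstsq(np.vstack(A),np.hstack(b),rcond=None); return x.round(1),r
for k,r in rays.items():
    if len(r)==2: print('tri',k,*tri(r))
E
python3 m4.py
```

```text
scene green 31 [117. 303.] [ 4.  15.1] W [ 555.8 -344.7  124.3]
   n [-0.465  0.028  0.885]
scene face+green 72 [117.2 303.3] [12.5 34.3] W [ 566.  -345.6  119.1]
   n [ 0.12  -0.019  0.993]
scene orange 10 [137.6 299.9] [ 561.3 -311.8  118.1]
scene orange 11 [ 97.4 313.2] [ 555.7 -380.1  119.2]
side green 64 [483. 382.] [21.  23.2] W [ 554.5 -345.9  124.4]
   n [-0.413  0.022  0.911]
side face+green 113 [483.2 382.3] [37.4 41.9] W [ 554.6 -346.2  124.1]
   n [-0.417  0.033  0.908]
13.35 [ 567.6 -147.   226.3]
wrist green none
wrist face+green 59 [169.9 394.4] [ 9.2 28.5] W [ 548.2 -365.2  120.8]
   n [-0.43  -0.006  0.903]
tri green [ 555.2 -345.2  123.5] [0.6709075]
tri face+green [ 555.5 -345.3  122.7] [1.43540967]
```

View pics/w7.png

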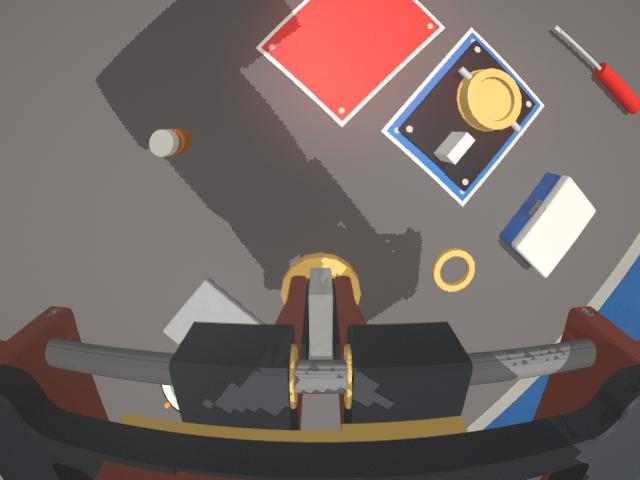

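The wrist view shows the puck held level at (320,285), the plate still square on the blue pad at (462,117) with an empty well, and the lens partly hidden at (170,394). The lens centre triangulates to (555.2,-345.2,122.8) with axis (-0.42,0.04,0.91), so the TCP target is about (524.6,-342.4,188.8).

Request:
servo_tool(
  steps=[
    [[-0.0075,-0.0245,0],[0,0,-5.4],-1],
    [[-0.0075,-0.0245,0],[0,0,-5.4],-1],
    [[-0.0075,-0.0245,0],[0,0,-5.4],-1],
    [[-0.0075,-0.0245,0],[0,0,-5.4],-1],
    [[-0.0075,-0.0245,0],[0,0,-5.4],-1],
    [[-0.0075,-0.0245,0],[0,0,-5.4],-1],
    [[-0.0075,-0.0245,0],[0,0,-5.4],-1],
    [[-0.0075,-0.0225,0],[0,0,-5.4],-1],
  ],
)

```text
t: 14.07
ee_pos: [509.0, -338.4, 226.0]
orientation: [2.324, 2.114, 0.001]
ft_force: [-0.1, 0.3, -0.7]
width: 9.7
grasp_force: 30.0
```

Request:
servo_tool(
  steps=[
    [[0,0,0],[0,0,0],-1],
    [[0,0,0],[-0.4,-4,0],-1],
    [[0,0,0],[-0.4,-4.5,0],-1],
    [[0,0,0],[-0.4,-4.5,0],-1],
    [[0,0,0],[-0.4,-4.5,0],-1],
    [[0,0,0],[-0.4,-4.5,0],-1],
    [[0,0,0],[-0.3,-2.9,0],-1],
    [[0,0,0],[0,0,0],-1],
  ],
)

```text
t: 14.73
ee_pos: [507.4, -336.0, 224.9]
orientation: [2.061, 1.882, 0.419]
ft_force: [-1.4, 0.4, -1.8]
width: 9.6
grasp_force: 30.0
```

```bash
cat > m5.py <<'E'
from h import *
for i in range(4): imaging.get_image('side')
m=grab('wrist'); o=m['obs']; Q=R.from_rotvec(o['orientation']).as_matrix(); W=world(m)
print(o['t'],'tcp',o['ee_pos'].round(1),'q',o['qpos'].round(2),'qv',np.abs(o['qvel']).max().round(3))
a=np.radians(-5.3); yd=np.array([-np.sin(a),np.cos(a),0]); n=np.array([-np.sin(.436)*np.cos(a),-np.sin(.436)*np.sin(a),np.cos(.436)])
X=yd if Q[:,0]@yd>0 else -yd; T=np.c_[X,np.cross(-n,X),-n]
print('rot needed deg',np.degrees(R.from_matrix(T@Q.T).as_rotvec()).round(2))
F=np.array([555.2,-345.2,122.8])+60*n; print('shift needed',(F+12.8*n-o['ee_pos']).round(1))
# held puck in tool coords
L=(W-o['ee_pos'])@Q; h,s,v=cv2.split(hsv(m))
br=(h>10)&(h<32)&(s>120)&(np.abs(L[...,1])<26)&(np.abs(L[...,0])<30)&(L[...,2]>-5)&(L[...,2]<20)
P=L[br]; print('puck disc tool',br.sum(),P.min(0).round(1),P.max(0).round(1),np.median(P,0).round(1))
t=P[np.abs(P[:,2]-np.median(P[:,2]))<3]; A=np.c_[t[:,:2],np.ones(len(t))]; print('disc top plane',np.linalg.lstsq(A,t[:,2],rcond=None)[0].round(3))
f=(s<70)&(np.abs(L[...,1])<8)&(np.abs(L[...,0])<22)&(L[...,2]>-32)&(L[...,2]<-24)
if f.sum(): r=cv2.minAreaRect(L[f][:,:2].astype(np.float32)); print('fin top',f.sum(),L[f].mean(0).round(1),np.round(r[0],1),np.round(r[1],1),round(r[2],1))
E
python3 m5.py
```

```text
14.9333 tcp [ 509.8 -337.9  226.3] q [-0.73  0.28  1.92  0.44  0.63 -0.96] qv 0.007
rot needed deg [ 0.03  0.01 -0.1 ]
shift needed [ 14.8  -4.4 -37.5]
puck disc tool 1338 [ -6.  -20.4  -4.6] [20.  18.8 11.9] [13.3 -0.8  4.9]
disc top plane [2.600e-02 3.000e-03 4.636e+00]
fin top 1612 [  1.8  -0.8 -27.3] [ 0.3 -1.1] [30.2 12.5] 1.7
```

Request:
servo_tool(
  steps=[
    [[0.002,-0.001,-0.005],[0,0,0],-1],
    [[0.003,-0.001,-0.008],[0,0,0],-1],
    [[0.003,-0.001,-0.008],[0,0,0],-1],
    [[0.003,-0.0005,-0.008],[0,0,0],-1],
    [[0.002,-0.0005,-0.006],[0,0,0],-1],
    [[0.0015,-0.0004,-0.0025],[0,0,0],-1],
    [[0,0,0],[0,0,0],-1],
    [[0,0,0],[0,0,0],-1],
  ],
)

```text
t: 15.65
ee_pos: [523.3, -342.5, 187.8]
orientation: [2.062, 1.879, 0.417]
ft_force: [0.9, -0.1, -0.2]
width: 9.9
grasp_force: 30.0
```

```bash
python3 m5.py; python3 - <<'E'
from h import *
m=grab('side'); cv2.imwrite('pics/s8.png',cv2.resize(m['color'][230:450,380:600],None,fx=2.7,fy=2.7))
W=world(m); h,s,v=cv2.split(hsv(m))
for n in ('scene','side'):
    m=grab(n); W=world(m); h,s,v=cv2.split(hsv(m))
    k=(h>10)&(h<32)&(s>120)&(np.abs(W[...,0]-530)<45)&(np.abs(W[...,1]+343)<30)&(W[...,2]>150)&(W[...,2]<205)
    print(n,k.sum(), W[k].min(0).round(1) if k.any() else '', W[k].max(0).round(1) if k.any() else '')
E
python3 m4.py | grep tri
```

```text
15.85 tcp [ 523.3 -342.7  188.7] q [-0.72  0.35  1.92  0.49  0.56 -1.  ] qv 0.001
rot needed deg [0.02 0.06 0.01]
shift needed [1.3 0.4 0.1]
puck disc tool 1338 [ -5.8 -20.4  -4.6] [20.  18.4 13.4] [13.3 -1.   4.9]
disc top plane [ 0.017 -0.     4.691]
fin top 1609 [  1.8  -0.8 -27.2] [ 0.2 -0.3] [12.4 30.3] 87.2
scene 143 [ 526.4 -361.2  181.3] [ 548.5 -323.7  193.9]
side 0  
tri face+green [ 554.  -356.1  120.3] [275.89426118]
```

View pics/s8.png

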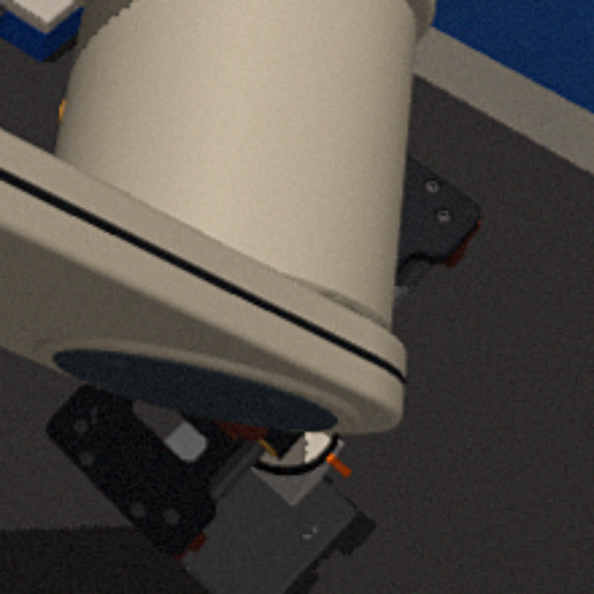

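The side view is mostly blocked by the arm; the lens ring at (290,450) and right mark at (340,465) stand clear of the puck. The scene depth puts the puck's y centre at -342.5, as wanted. One last 1.3 mm trim, then settle.

Request:
servo_tool(
  steps=[
    [[0.0007,0.0003,0],[0,0,0],-1],
    [[0.0006,0,0],[0,0,0],-1],
    [[0,0,0],[0,0,0],-1],
    [[0,0,0],[0,0,0],-1],
    [[0,0,0],[0,0,0],-1],
    [[0,0,0],[0,0,0],-1],
    [[0,0,0],[0,0,0],-1],
    [[0,0,0],[0,0,0],-1],
  ],
)

```text
t: 16.87
ee_pos: [524.5, -342.3, 188.1]
orientation: [2.062, 1.879, 0.417]
ft_force: [0.5, -0.4, -0.9]
width: 9.9
grasp_force: 30.0
```

```bash
python3 m5.py; python3 m1.py | grep -E "^(blue|plate) |foot"
```

```text
17.0667 tcp [ 524.5 -342.3  188.2] q [-0.72  0.35  1.92  0.49  0.56 -1.  ] qv 0.002
rot needed deg [-0.01  0.03  0.01]
shift needed [ 0.1 -0.1  0.6]
puck disc tool 1337 [ -6.  -20.4  -4. ] [19.9 18.9 11.9] [13.3 -0.5  4.9]
disc top plane [ 1.900e-02 -1.000e-03  4.726e+00]
fin top 1618 [  1.8  -0.8 -27.3] [ 0.2 -1.5] [30.6 12.5] 3.9
blue 1008 [329. 301.] ctr [631.6  34.2] size [160.  128.4] ang 88.2 z [-2.7  1.3  5.1]
plate 934 [330. 302.] ctr [636.1  32.2] size [131.8  98.6] ang 88.1 z [ 5.5  8.3 11.6]
foot 1274 [134. 345.] ctr [ 559.5 -344.5] size [ 99.8 104.1] ang 84.7 z [ 8.5 12.  15.2]
```

```bash
python3 -c "from h import *; print(close_job())"
```

```text
the job is handed in; nothing more can be done
None
```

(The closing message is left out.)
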